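Lay one place for lunch on the kitchen counter

TASK

Finish laying the place on the bamboo mat for a diner who sits on the robot's side, using the washed things on the grey drying mat: the white stew cup in the middle of the plate with its lid on it, the porcelain spoon midway between the plate and the chopsticks, parallel to the mat's sides with its handle towards the diner and its middle level with the plate's, and the dark wooden coaster straight behind the plate, midway between the plate and the mat's far edge, with the clay teacup standing on its middle. Set everything down gently, and do not shift the plate, the chopsticks, the blue sauce dish or the upturned green tumbler.

Things in the scene. Friction and masses are not known exactly. Their poses are not given: they have to be found in the camera images.
- placemat: Fixed bamboo place mat, 320 deep (x) by 400 wide (y), 3 mm thick, pale with blue hems at its two short sides. Origin: centre of its underside; +x points away from the diner, +y to the diner's left. Lies left or right of the robot's middle, turned by at most 3 degrees. Sauce dish, plate and chopsticks lie on it, from left to right. The drying mat on the other side is grey, its top 5 mm up.
- plate: Loose white plate with blue lines, 160 mm across, rim 18 mm high, already laid on the place mat (about 41 mm nearer the diner and 20 mm left of the mat's centre). Its flat well, 100 mm across, is 6 mm above its underside. Origin: centre of its underside; axes as the mat's.
- chopsticks: Loose pair of dark red chopsticks held together by a paper band, 230 mm long (x), 21 mm wide over both (y), 8 mm high, already laid on the right part of the place mat, parallel to its short sides. The free gap between them and the plate's rim is about 95 mm wide. Origin: centre of the underside.
- stewcup: Loose white porcelain stew cup with blue bands, open at the top, no handle: 66 mm across with upright sides from 16 mm up to its rim at 58 mm, foot 48 mm across, wall 4 mm, about 180 g. Origin: centre of its underside, z up. It starts on the drying mat, whose top is 5 mm above the counter.
- lid: Loose white lid of the stew cup, right way up, 80 g. Its plug, 51 mm across, 6 mm deep, drops into the cup's 58 mm mouth and the flange above it (68 mm) rests on the rim: the lid's origin (centre of the plug's underside) is then 52 mm above the cup's. The top slopes up to 15 mm; the dark blue knob to grip, 20 mm across (16 at its foot), reaches from 15 to 36 mm. Starts on the drying mat (5 mm up).
- spoon: Loose white porcelain soup spoon, 122 mm long, 60 g, lying on its bowl. Origin: mid-length, at its underside. Bowl towards +x: centre 31 mm from the origin, 62 by 40 mm, 15.5 high. Handle towards -x, 14 wide, 8 thick, rising to 35 mm at its end; 12 mm to -x of the origin it spans 12 to 21 mm up: grip it there. Starts on the drying mat (5 mm up), handle within 60 degrees of pointing to the robot.
- coaster: Loose dark wooden coaster, a disc 66 mm across and 10 mm thick, about 40 g. Origin: centre of its underside. It starts on the drying mat (top 5 mm above the counter).
- teacup: Loose red-brown clay teacup, open at the top, no handle: 60 mm across with upright sides from 18 mm up to its rim at 56 mm, foot 44 mm across, wall 4 mm, about 140 g. Origin: centre of its underside. It starts on the drying mat (top 5 mm above the counter).
- tumbler: Loose green glass tumbler standing upside down on the drying mat among the other things: 62 mm across below, 76 mm high. Origin: centre of its underside. Not part of the job: leave it where it is.
- saucedish: Loose blue sauce dish, 68 mm across, 22 mm high, already standing on the place mat to the left of the plate. Origin: centre of its underside. Leave it where it is.

How it is judged (in metres and radians):
At the end, for the whole second after the job is handed in: Cup in the plate's middle (15 mm), lid seated; coaster flat on the mat, straight behind the plate (15 mm), midway to the far edge (20 mm), teacup centred on it (10 mm); spoon midway between plate and chopsticks (20 mm), parallel (0.22 rad), handle to diner, level with plate (35 mm); all at rest (horizontal distance between stewcup and plate below 0.015 m and z of stewcup in the frame of plate between 0.003 and 0.01 m and angle between each of stewcup, teacup's own z axis and vertical below 0.12 rad and horizontal distance between lid and stewcup below 0.007 m and z of lid in the frame of stewcup between 0.048 and 0.0565 m and angle between lid's own z axis and vertical below 0.1 rad and x of coaster in the frame of placemat between 0.08 and 0.12 m and y of coaster in the frame of placemat between 0.005 and 0.035 m and height (world z) of each of coaster, spoon below 0.006 m and angle between coaster's own z axis and vertical below 0.08 rad and horizontal distance between teacup and coaster below 0.01 m and z of teacup in the frame of coaster between 0.008 and 0.013 m and y of plate in the frame of spoon above 0.105 m and y of chopsticks in the frame of spoon below -0.038 m and x of plate in the frame of spoon between -0.035 and 0.035 m and angle between the x axis of spoon and the x axis of placemat, either way round below 0.22 rad and angle between spoon's own z axis and vertical below 0.15 rad and linear speed of each of stewcup, lid, spoon, coaster, teacup below 0.02 m/s); the robot touches nothing.
It fails at once if the plate, the chopsticks, the sauce dish or the tumbler is shifted by more than 15 mm (20 mm for the chopsticks) (distance of any of plate, saucedish, tumbler from where it was at the start of the episode above 0.015 m or distance of chopsticks from where it was at the start of the episode above 0.02 m).
It fails at once if a thing is dropped from more than about 15 mm: let go of and moving faster than 0.5 m/s ((linear speed of stewcup above 0.5 m/s and contact force between stewcup and the fingers below 0.05 N) or (linear speed of lid above 0.5 m/s and contact force between lid and the fingers below 0.05 N) or (linear speed of spoon above 0.5 m/s and contact force between spoon and the fingers below 0.05 N) or (linear speed of coaster above 0.5 m/s and contact force between coaster and the fingers below 0.05 N) or (linear speed of teacup above 0.5 m/s and contact force between teacup and the fingers below 0.05 N)).
It fails at once if a thing is pressed hard (over 45 N) onto what it is set on (contact force between stewcup and plate above 45 N or contact force between lid and stewcup above 45 N or contact force between teacup and coaster above 45 N or contact force between any of coaster, spoon and placemat above 45 N).
It also fails if it takes over 128 s, if anything falls off the work surface, if the arm or the gripper's body presses on something with over 40 N, if the wrist force passes 120 N, or if a joint passes its speed limit or range.

ROBOT

A 6-joint arm with a two-finger parallel gripper is mounted at the origin on the work surface. World frame = base frame: x ahead of the robot, y to its left, z up, the work surface at z = 0. Lengths are in mm, angles in rad, forces in N, time in s.
With the tool pointing down it reaches from about 275 to 825 mm from the base axis. Payload 4.9 kg.
Tool frame: the origin (TCP) lies at the very end of the fingers, on their centre line; the grasp point (between the pads) lies 19 mm behind it; z points along the fingers, y is the line along which they close (so a half turn about z gives the same grasp; the last joint's range is limited). The gripper opens to 85 mm and grips with 20 to 120 N. Pads are 22 mm wide; open, the fingers measure 114 mm over their backs; the gripper's body (76 mm by 85 mm) begins 54 mm behind the grasp point. The pads swing forward as they close: fully open they stand 13 mm farther back than shut.
Start: joints at [-1.417, 0.326, -0.193, 1.052, 0, 1.437], TCP at [156.126, -527.393, 231.281] pointing down, gripper open.
Joint ranges: [-2.65, 2.65], [-0.97, 1.79], [-1.3, 1.35], [-1.93, 2.1], [-1.47, 1.37], [-3.14, 3.14]. Speed limits (rad/s): [2.57, 2.57, 3.14, 3.14, 3.14, 3.14].

INTERFACE

Orientations are given as a unit quaternion [x, y, z, w].
In Python, from station import robot gives the robot as it stands.
- The arm moves only by the tool carry_out, never from a script. Its argument "commands" is a list of rows, each a list of 5 numbers: the shift along the world's x, y, z in mm, then the turn about the world's z in degrees, then the opening, from 0 (shut) to 1 (fully open). A call has 1 to 5 rows; each row is the pose to reach, as a shift and turn from the pose commanded when the call began; what a row does not reach only later rows make up. A row lasts 1/8 s, in which the tool goes at most 62.5 mm and 10.7 degrees, less where a joint would pass 70% of its speed; a pose out of reach is approached as far as the arm can. A call with a gripper value outside its range is refused whole. The fingers move at their own pace and stop on an object; "newtons" is the grip in N (left out, the last holds). Time passes only in rows, so rows that repeat a pose let the fingers close. It gives the time, the measured TCP pose, the force, the opening and the grip force at its end, in the units of the state.
- robot.sense(): the state, without advancing time (a new reading comes with each control period).
- robot.snapshot(name): name is "scene" or "top" or "wrist"; returns (picture, depth): 420x560x3 uint8, red, green, blue; 420x560 float32, mm along the optical axis (not along the pixel's ray), 0 where there is no reading.
- robot.camera_info(name): a dict with "mtx" (3x3 intrinsics, pixels), "R" (3x3) and "t" (3): a world point X has camera coordinates R X + t. Camera axes: x right, y down, z forward; pixel columns grow to the right and rows downward; lengths in mm; the calibration is good to about 2 mm. A picture is of the moment at which its call begins: read the wrist's pose just before it. camera_info takes no time and is no camera call; for the wrist camera it gives the pose at the moment of the call.
- robot.sign_off(): hands the job in; it is judged then, once.
The state is a dict: "t": time; "qpos": joint angles; "qvel": joint speeds; "joint_efforts": joint torques, N m; "tcp_pos": TCP position; "orientation": TCP orientation; "ft_force": force on the tool from outside, world axes, zero at the start; "moment": the same for the moment, N m; "opening": finger opening in mm; "grip_force": force on a finger pad.
Only numpy, scipy, OpenCV 4.12 (cv2) and the standard library are available. Lean on these libraries where they do the work, as an engineer would, in place of code of your own. Each camera call takes 0.05 s, during which the arm holds its last target. There are 200 camera calls.

## Working session

There is one attempt and no reset: what is moved stays moved. The work goes in short steps, Python scripts to look and compute and a tool call to move; the robot and the scene stay as the last step left them, time stands still between calls to the robot, and variables do not carry over. Pictures are saved under pics/ and viewed, at most 14 in all, crops included, and the job is handed in when it is done.

Besides the shell and the picture viewer there is one more tool, called after "Call:" by a JSON object that holds its "op" and its "data". carry_out: Moves the arm, as the interface text tells. Its arguments: {"type":"object","properties":{"commands":{"type":"array"},"newtons":{"type":"number"}},"required":["commands"]}

```bash
mkdir -p pics; ls; cat > h.py <<'E'
import numpy as np, cv2
from station import robot
def cloud(name):
    c=robot.camera_info(name); im,d=robot.snapshot(name)
    v,u=np.mgrid[0:420,0:560]
    p=np.stack([u,v,np.ones_like(u)],-1)@np.linalg.inv(c["mtx"]).T*d[...,None]
    return im,d,(p-c["t"])@c["R"]
E
python3 - <<'E'
from h import *
for n in("top","scene"):
    im,d,X=cloud(n); cv2.imwrite(f"pics/{n}0.png",im[...,::-1]); np.savez(f"{n}0.npz",im=im,d=d,X=X)
print(robot.camera_info("top"),robot.sense())
E
```

```text
pics
{'mtx': array([[461.75373214,   0.        , 283.6134795 ],
       [  0.        , 461.75373214, 206.44955683],
       [  0.        ,   0.        ,   1.        ]]), 'R': array([[-0.02514689, -0.99963323,  0.01005177],
       [-0.98840402,  0.02335569, -0.15003999],
       [ 0.14975019, -0.01370825, -0.98862883]]), 't': array([ -16.29534868,  510.38441616, 1059.27198885])} {'t': 0.1, 'qpos': array([-1.41718404e+00,  3.26875998e-01, -1.93484600e-01,  1.05201023e+00,
       -2.30185369e-05,  1.43660832e+00]), 'qvel': array([ 6.12754026e-05, -1.70729241e-03,  4.32546241e-03,  6.35069447e-04,
       -1.55297123e-03,  2.07870600e-03]), 'joint_efforts': array([ 1.51029573e-03, -4.44239545e+01,  2.63038266e+01,  7.91367085e-03,
       -1.06894245e-04,  4.36786436e-06]), 'tcp_pos': array([ 156.04321708, -526.85027639,  230.57647794]), 'orientation': array([ 9.89663920e-01,  1.43403993e-01, -1.91544696e-05, -7.87099414e-04]), 'ft_force': array([-0.13460147,  0.10965786, -0.39333725]), 'moment': array([0.03532908, 0.01323914, 0.02284826]), 'grip_force': 0.0, 'opening': 85.3731722977095}
```

View pics/top0.png

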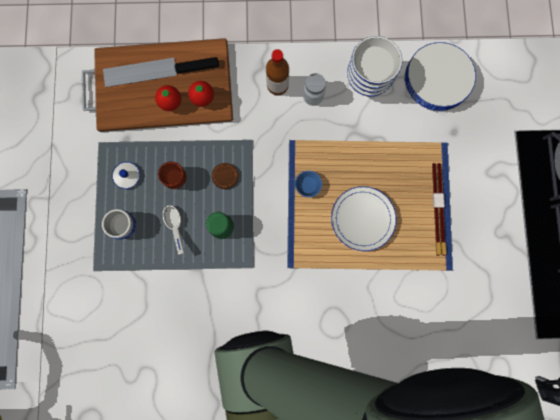

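View pics/scene0.png

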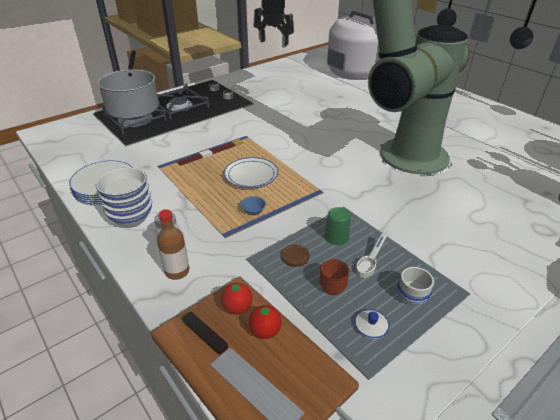

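The top view shows: lid (126,176), teacup (172,175), coaster (225,176), stew cup (118,224), spoon (175,228) with its handle down and to the right, tumbler (218,224), plate (364,218), chopsticks (439,209), dish (308,184). The place mat spans columns 289–452 and rows 141–270.

```bash
cat > meas.py <<'E'
from h import *
def fit(X,u,v,r,z0,z1):
    s=X[v-r:v+r+1,u-r:u+r+1].reshape(-1,3); s=s[(s[:,2]>z0)&(s[:,2]<z1)]
    (x,y),R=cv2.minEnclosingCircle(s[:,:2].astype(np.float32)); 
    return np.round([x,y,R,len(s),np.median(s[:,2]),s[:,2].max()],1)
if __name__=="__main__":
    D=np.load("top0.npz"); X=D["X"]; im=D["im"].astype(int)
    for n,a in dict(lid=(126,176,22,13,23),knob=(125,174,10,30,60),teacup=(172,175,22,50,75),coaster=(225,176,20,10,25),stew=(118,224,24,52,75),tumbler=(218,224,22,65,95),plate=(364,218,42,13,30),dish=(308,184,20,16,40)).items(): print(n,fit(X,*a))
    for n,(u0,v0,u1,v1) in dict(mat=(330,60,0,0)).items(): pass
    # spoon: white & above mat
    s=X[195:262,155:200]; c=im[195:262,155:200]; m=(s[...,2]>11)&(c.min(-1)>120); p=s[m]
    q=p[:,:2].astype(np.float32); print("spoon rect",cv2.minAreaRect(q),len(p))
    mu=q.mean(0); w=np.linalg.svd(q-mu,full_matrices=False)[2][0]; t=(q-mu)@w; print(mu,w,t.min(),t.max())
    for lo in np.arange(-70,80,10):
        k=(t>lo)&(t<=lo+10)
        if k.any(): print(lo,np.round(p[k].mean(0),1), np.round(np.ptp((q[k]-mu)@[-w[1],w[0]]),1))
    # placemat by colour
    wd=np.zeros(im.shape[:2],bool); wd[130:285,275:470]=1
    blue=wd&(im[...,2]>im[...,0]+30)&(X[...,2]<9)
    for a,b in((280,300),(438,460)):
        k=blue.copy(); k[:,:a]=0;k[:,b:]=0; print("hem",k.sum(),cv2.minAreaRect(X[k][:,:2].astype(np.float32)),X[k].mean(0))
    wood=wd&((im[...,0]>im[...,2]+30)|blue)&(X[...,2]<12); wood=cv2.morphologyEx(wood.astype(np.uint8),cv2.MORPH_OPEN,np.ones((5,5)))>0
    print("mat",cv2.minAreaRect(X[wood][:,:2].astype(np.float32)),np.median(X[wood][:,2]))
    red=(im[...,0]>im[...,1]*1.8)&wd; red[:,:425]=0
    print("chop",cv2.minAreaRect(X[red][:,:2].astype(np.float32)),np.median(X[red][:,2]),red.sum())
    print("drymat z",np.median(X[195:200,195:200,2]),"counter",np.median(X[300:310,100:110,2]))
E
python3 meas.py
```

```text
lid [600.1 355.9  34.1 425.   15.8  22.6]
knob [601.3 356.2   9.7  57.   38.1  43.2]
teacup [590.9 236.1  30.3 179.   59.   65.3]
coaster [597.7 106.6  40.7 518.   13.3  19.9]
stew [477.7 359.6  33.6 209.   60.2  66.3]
tumbler [470.2 124.2  27.5 449.   78.7  84.4]
plate [ 480.  -220.3   79.5 1226.    17.1   26.4]
dish [567.  -89.7  33.6 233.   21.5  27.8]
spoon rect ((402.47296142578125, 142.50962829589844), (321.6732482910156, 84.46241760253906), 55.22591018676758) 225
[459.22168 230.62375] [-0.9059923  -0.42329413] -66.01346 206.51048
-70 [519.  252.4  18.5] 21.3
-60 [512.7 248.5  18.2] 31.4
-50 [503.3 242.6  17.3] 37.5
-40 [492.1 243.3  18.8] 39.8
-30 [482.  241.4  17.2] 37.8
-20 [473.1 234.4  18.3] 33.0
-10 [464.7 232.5  19.6] 17.4
0 [454.4 230.7  21.9] 13.2
10 [444.2 227.3  27. ] 12.8
20 [434.4 223.4  30.3] 13.0
30 [424.6 220.6  34.6] 12.6
40 [415.4 217.5  37.3] 13.0
50 [407.6 214.7  39.7] 12.9
hem 680 ((525.580078125, -53.86323547363281), (25.902860641479492, 317.1954040527344), 87.7260513305664) [524.18612793 -47.31955056   1.88041615]
hem 679 ((510.21966552734375, -432.1643371582031), (16.57069969177246, 314.77642822265625), 87.92942810058594) [ 509.86134187 -432.07214343    1.70966151]
mat ((518.67822265625, -240.8857421875), (400.0915832519531, 322.4508361816406), 87.74820709228516) 1.6356982589219522
chop ((516.4287109375, -410.532958984375), (24.304946899414062, 191.9785919189453), 88.4246826171875) 9.139115839239054 389
drymat z 3.663297747052633 counter -1.768501248929217
```

Call:
{"op": "carry_out", "data": {"commands": [[30,45,0,10,1],[60,90,0,20,1],[90,135,0,30,1],[120,180,0,40,1],[150,225,0,50,1]], "newtons": 30}}

```text
t: 0.72
tcp_pos: [306.7, -300.7, 231.1]
orientation: [0.835, 0.55, 0.0, -0.0]
ft_force: [0.6, 0.3, 0.0]
opening: 85.3
grip_force: 0.0
```

```bash
python3 - <<'E'
from h import *
D=np.load("top0.npz"); X=D["X"]; im=D["im"].astype(int)
def cc(n,u,v,r,mask,z):
    m=np.zeros(mask.shape,np.uint8); m[v-r:v+r,u-r:u+r]=mask[v-r:v+r,u-r:u+r]
    N,l,s,_=cv2.connectedComponentsWithStats(m); k=1+s[1:,4].argmax(); m=(l==k)
    p=X[m]; q=p[:,:2]; lo,hi=np.percentile(q,1,0),np.percentile(q,99,0)
    print(n,m.sum(),q.mean(0).round(1),((lo+hi)/2).round(1),(hi-lo).round(1),np.median(p[:,2]).round(1)); return p
z=X[...,2]
cc("coaster",225,176,20,(z>9.5)&(z<16)&(im[...,0]>im[...,2]+15),0)
p=cc("spoon",173,228,30,(z>8)&(im.min(-1)>110)&(np.arange(560)[None]<200),0)
q=p[:,:2].astype(np.float32); print(cv2.minAreaRect(q))
c,R=q.mean(0),None; w=np.linalg.svd(q-c,full_matrices=False)[2][0]; w*=np.sign(w[0]); t=(q-c)@w
print("yaw",np.degrees(np.arctan2(w[1],w[0])),"mid",c+w*(t.min()+t.max())/2,t.max()-t.min())
print(robot.sense()["tcp_pos"])
E
```

```text
coaster 472 [594.2 114.6] [594.6 114.1] [61.1 61.1] 13.0
spoon 266 [461.6 230.9] [463.  235.6] [116.6  52.6] 20.5
((402.47296142578125, 142.50962829589844), (321.6732482910156, 84.46241760253906), 55.22591018676758)
yaw 23.813879 mid [397.06177 202.37003] 268.94675
[ 306.70203933 -300.72168429  231.10166809]
```

Call:
{"op": "carry_out", "data": {"commands": [[35,50,0,10,1],[70,100,0,20,1],[105,150,0,30,1],[140,200,0,40,1],[175,250,0,50,1]]}}

```text
t: 1.35
tcp_pos: [481.9, -50.5, 231.2]
orientation: [0.524, 0.852, -0.0, 0.0]
ft_force: [1.0, -0.8, 0.4]
opening: 85.3
grip_force: 0.0
```

Call:
{"op": "carry_out", "data": {"commands": [[22,33,-12,10.5,1],[45,66,-25,21,1],[67,99,-37,31.5,1],[90,132,-50,42,1],[113,165,-60,52.5,1]]}}

```text
t: 1.98
tcp_pos: [594.3, 113.7, 170.2]
orientation: [0.093, 0.996, -0.0, -0.001]
ft_force: [1.1, 0.9, 0.5]
opening: 85.4
grip_force: 0.0
```

Call:
{"op": "carry_out", "data": {"commands": [[0,0.5,-40,8,1],[0,0.5,-90,10.7,0.93],[0,0.5,-130,10.7,0.93],[0,0.5,-155,10.7,0.93],[0,0.5,-155,10.7,0.93]]}}

```text
t: 2.6
tcp_pos: [591.6, 112.9, 13.8]
orientation: [0.003, 1.0, -0.0, -0.003]
ft_force: [-0.3, -0.3, 0.5]
opening: 79.3
grip_force: 0.0
```

```bash
python3 - <<'E'
from h import *
im,d,X=cloud("wrist"); cv2.imwrite("pics/w1.png",im[...,::-1]); np.savez("w1.npz",X=X,im=im,d=d)
E
```

```text
(no output)
```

View pics/w1.png

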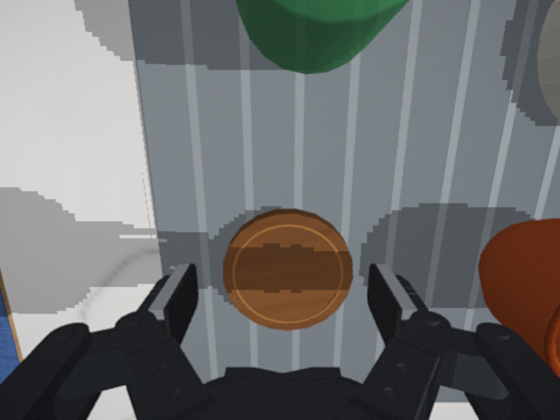

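The wrist view shows the coaster centred at (288,269) between the finger tips, which are at about columns 195 and 370. The tumbler is at the top edge and the teacup on the right.

```bash
python3 - <<'E'
from h import *
D=np.load("w1.npz"); X=D["X"]; im=D["im"].astype(int); z=X[...,2]
print(robot.sense()["tcp_pos"], "mat z",np.median(z[150:200,270:300]))
m=(z>9)&(z<22)&(im[...,0]>im[...,2]+20); m[:195]=0;m[340:]=0;m[:,:215]=0;m[:,360:]=0
q=X[m]; print(m.sum(),q.mean(0),(np.percentile(q,1,0)+np.percentile(q,99,0))/2,np.percentile(q,99,0)-np.percentile(q,1,0),np.median(q,0))
# finger tips
for a,b in((150,205),(360,420)):
    s=X[255:350,a:b].reshape(-1,3); s=s[s[:,2]>20]; print(s[:,2].min(), np.percentile(s,5,0),np.percentile(s,95,0))
E
```

```text
[593.16615993 113.03955886  15.50020406] mat z 4.915993525177703
12243 [591.1580499  114.16703821  14.80165538] [592.66079972 114.13301175  13.66853896] [61.81059439 60.18279309  5.22280608] [590.67580835 114.05682111  14.86155409]
24.253259206471263 [574.21385956  61.76260713  30.10818517] [598.33719418  80.87870934  86.22328699]
23.626776604207514 [574.69745952 143.3371957   30.22274058] [598.65520485 162.36159791  86.08133242]
```

Call:
{"op": "carry_out", "data": {"commands": [[-0.5,1,-7,0,0.93],[-0.5,1,-13,0,0.93],[-0.5,1,-13,0,0.93],[-0.5,1,-13,0,0.7],[-0.5,1,-13,0,0.6]], "newtons": 30}}

```text
t: 3.28
tcp_pos: [593.8, 114.2, 4.2]
orientation: [0.003, 1.0, 0.0, 0.0]
ft_force: [-1.6, 0.2, 6.1]
opening: 64.3
grip_force: 32.1
```

Call:
{"op": "carry_out", "data": {"commands": [[0,0,0,0,0.55],[0,0,0,0,0.55]]}}

```text
t: 3.52
tcp_pos: [593.9, 114.2, 4.2]
orientation: [0.003, 1.0, 0.0, 0.0]
ft_force: [-1.5, -0.2, 4.4]
opening: 64.1
grip_force: 32.1
```

Call:
{"op": "carry_out", "data": {"commands": [[0,0,10,0,0.55],[0,0,40,0,0.55],[0,0,80,0,0.55],[5,-40,90,0,0.55],[10,-90,90,0,0.55]]}}

```text
t: 4.15
tcp_pos: [605.2, 24.0, 95.6]
orientation: [0.001, 1.0, -0.0, 0.002]
ft_force: [0.7, -1.0, -0.5]
opening: 63.8
grip_force: 33.3
```

Call:
{"op": "carry_out", "data": {"commands": [[4,-50,0,0,0.55],[8,-105,0,0,0.55],[12,-160,0,0,0.55],[16,-215,0,0,0.55],[16,-249,0,0,0.55]]}}

```text
t: 4.78
tcp_pos: [619.9, -228.0, 93.9]
orientation: [0.004, 1.0, -0.0, 0.001]
ft_force: [0.1, 0.3, 0.7]
opening: 64.2
grip_force: 33.3
```

Call:
{"op": "carry_out", "data": {"commands": [[0,0,-30,0,0.55],[0,0,-60,0,0.55],[0,0,-75,0,0.55],[0,0,-82,0,0.55],[0,0,-82,0,0.55]]}}

```text
t: 5.4
tcp_pos: [619.9, -224.8, 11.6]
orientation: [0.003, 1.0, -0.0, 0.0]
ft_force: [-0.2, -0.1, -0.2]
opening: 64.0
grip_force: 33.3
```

Call:
{"op": "carry_out", "data": {"commands": [[0,0,-4,0,0.55],[0,0,-7,0,0.55],[0,0,-9,0,0.55],[0,0,-9,0,0.55]]}}

```text
t: 5.9
tcp_pos: [619.7, -224.9, 2.3]
orientation: [0.003, 1.0, -0.0, 0.0]
ft_force: [0.1, -0.0, 0.5]
opening: 64.0
grip_force: 33.3
```

Call:
{"op": "carry_out", "data": {"commands": [[0,0,-0.5,0,0.55],[0,0,-0.5,0,0.85],[0,0,-0.5,0,0.95],[0,0,30,0,0.95],[0,0,80,0,1]]}}

```text
t: 6.52
tcp_pos: [617.9, -224.1, 80.9]
orientation: [0.003, 1.0, 0.001, -0.002]
ft_force: [-0.0, -0.1, 0.5]
opening: 85.4
grip_force: 0.0
```

Call:
{"op": "carry_out", "data": {"commands": [[-2,55,30,0,1],[-5,110,40,0,1],[-8,170,40,0,1],[-11,230,40,0,1],[-14,290,40,0,1]]}}

```text
t: 7.15
tcp_pos: [605.5, 66.9, 122.5]
orientation: [0.003, 1.0, 0.0, 0.0]
ft_force: [1.3, -0.1, 0.7]
opening: 85.7
grip_force: 0.0
```

```bash
python3 - <<'E'
from h import *
im,d,X=cloud("top"); cv2.imwrite("pics/top1.png",im[...,::-1]); im=im.astype(int); z=X[...,2]
print(robot.sense()["tcp_pos"])
def cc(n,u,v,r,mask):
    m=np.zeros(mask.shape,np.uint8); m[v-r:v+r,u-r:u+r]=mask[v-r:v+r,u-r:u+r]
    N,l,s,_=cv2.connectedComponentsWithStats(m); k=1+s[1:,4].argmax(); q=X[l==k]; lo,hi=np.percentile(q,1,0),np.percentile(q,99,0)
    print(n,len(q),q.mean(0).round(1),((lo+hi)/2).round(1),(hi-lo).round(1),np.median(q[:,2]))
cc("coaster",364,159,24,(z>7)&(z<18)&(im.max(-1)<130))
E
```

```text
[604.20196174  74.66101356 122.42393016]
coaster 525 [ 619.6 -225.2   11.6] [ 620.1 -224.7   11.9] [60.5 60.9  9. ] 11.682168172872158
```

View pics/top1.png

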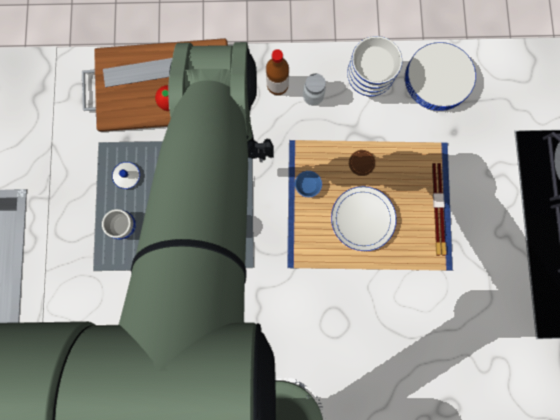

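The coaster lies at px (362,161), i.e. world (619.7,-225), as intended. Next is the teacup.

Call:
{"op": "carry_out", "data": {"commands": [[-4,45,0,0,1],[-8,95,0,0,1],[-12,140,0,0,1],[-15,171,0,0,1],[-15,171,0,0,1]]}}

```text
t: 7.82
tcp_pos: [590.1, 238.1, 122.1]
orientation: [0.001, 1.0, 0.0, 0.0]
ft_force: [0.1, 0.4, -0.8]
opening: 85.5
grip_force: 0.0
```

```bash
cat >> h.py <<'E'
def ring(X,z0,z1,c,r=50):
    "robust circle fit to points between heights near c"
    from scipy.optimize import least_squares
    q=X.reshape(-1,3); q=q[(q[:,2]>z0)&(q[:,2]<z1)&(np.hypot(q[:,0]-c[0],q[:,1]-c[1])<r)]
    s=least_squares(lambda p:np.hypot(q[:,0]-p[0],q[:,1]-p[1])-p[2],[*c,30],loss="soft_l1",f_scale=1)
    return s.x.round(1),len(q),np.percentile(q[:,2],95).round(1)
E
python3 - <<'E'
from h import *
print(robot.sense()["tcp_pos"])
im,d,X=cloud("wrist"); cv2.imwrite("pics/w2.png",im[...,::-1])
print(ring(X,52,64,(591,236),38)); print(ring(X,58,64,(591,236),38))
E
```

```text
[590.13520791 238.13554322 122.1206973 ]
(array([589.5, 236. ,  27.6]), 2115, np.float64(62.9))
(array([590. , 236. ,  27.7]), 1657, np.float64(63.1))
```

View pics/w2.png

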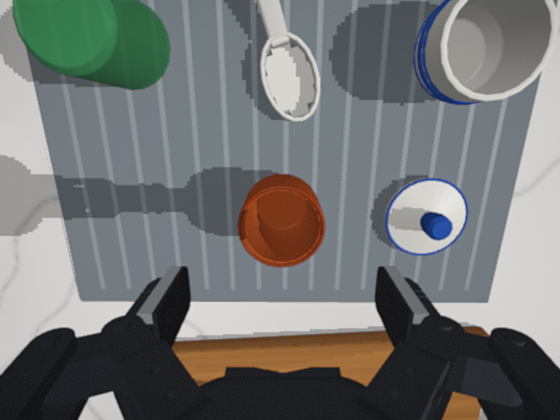

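The teacup's rim is centred at px (282,222), the lid is at (427,217) and the spoon bowl at (290,75). The fingers clear everything.

Call:
{"op": "carry_out", "data": {"commands": [[0,-2,-40,0,1],[0,-2,-80,0,1],[0,-2,-100,0,1],[0,-2,-100,0,0.6],[0,-2,-100,0,0.5]]}}

```text
t: 8.5
tcp_pos: [591.6, 233.5, 23.4]
orientation: [0.003, 1.0, 0.0, 0.001]
ft_force: [0.8, 0.0, -1.0]
opening: 60.2
grip_force: 32.6
```

Call:
{"op": "carry_out", "data": {"commands": [[0,0,0,0,0.5],[0,0,0,0,0.5]]}}

```text
t: 8.75
tcp_pos: [591.1, 234.1, 23.1]
orientation: [0.003, 1.0, 0.0, 0.001]
ft_force: [0.5, -0.5, -1.5]
opening: 60.1
grip_force: 32.6
```

Call:
{"op": "carry_out", "data": {"commands": [[0,0,15,0,0.5],[0,0,55,0,0.5],[0,-20,80,0,0.5],[5,-70,80,0,0.5],[10,-125,80,0,0.5]]}}

```text
t: 9.38
tcp_pos: [601.5, 108.6, 104.3]
orientation: [0.002, 1.0, -0.0, 0.001]
ft_force: [0.8, 0.3, -1.8]
opening: 60.2
grip_force: 33.1
```

Call:
{"op": "carry_out", "data": {"commands": [[4,-57,0,0,0.5],[8,-114,0,0,0.5],[12,-171,0,0,0.5],[16,-228,0,0,0.5],[19,-280,0,0,0.5]]}}

```text
t: 10.0
tcp_pos: [620.0, -173.1, 103.8]
orientation: [0.003, 1.0, -0.0, 0.001]
ft_force: [1.0, -0.1, -1.0]
opening: 59.9
grip_force: 33.1
```

Call:
{"op": "carry_out", "data": {"commands": [[1,-35,0,0,0.5],[1,-54,-10,0,0.5],[1,-54,-40,0,0.5],[1,-54,-60,0,0.5],[1,-54,-60,0,0.5]]}}

```text
t: 10.62
tcp_pos: [618.9, -223.2, 40.3]
orientation: [0.002, 1.0, 0.001, -0.002]
ft_force: [-0.1, 0.8, -1.0]
opening: 60.1
grip_force: 33.1
```

Call:
{"op": "carry_out", "data": {"commands": [[0,0,0,0,0.5],[0,0,-4,0,0.5],[0,0,-8,0,0.5],[0,0,-10,0,0.5],[0,0,-10,0,0.5]]}}

```text
t: 11.25
tcp_pos: [620.4, -224.8, 32.1]
orientation: [0.003, 1.0, 0.0, -0.0]
ft_force: [-0.1, 0.0, -1.2]
opening: 59.8
grip_force: 33.1
```

Call:
{"op": "carry_out", "data": {"commands": [[0.5,0,-1,0,0.5],[0.5,0,-1.5,0,0.5],[0.5,0,-1.5,0,0.5]]}}

```text
t: 11.62
tcp_pos: [621.1, -224.9, 30.8]
orientation: [0.003, 1.0, 0.0, -0.0]
ft_force: [0.3, -1.0, -1.1]
opening: 60.3
grip_force: 33.1
```

Call:
{"op": "carry_out", "data": {"commands": [[0,0,-1,0,0.5],[0,0,-1,0,0.5]]}}

```text
t: 11.88
tcp_pos: [621.3, -224.9, 30.7]
orientation: [0.003, 1.0, -0.0, 0.0]
ft_force: [-2.1, 0.4, 4.7]
opening: 59.8
grip_force: 33.5
```

Touching. Release, rise and go towards the stew cup.

Call:
{"op": "carry_out", "data": {"commands": [[0,0,0.5,0,0.75],[0,0,0.5,0,1],[0,0,0.5,0,1],[0,0,30,0,1],[0,0,80,0,1]]}}

```text
t: 12.5
tcp_pos: [619.4, -224.1, 108.3]
orientation: [0.003, 1.0, 0.001, -0.002]
ft_force: [1.7, -0.3, 0.1]
opening: 85.3
grip_force: 0.0
```

Call:
{"op": "carry_out", "data": {"commands": [[-10,50,15,0,1],[-23,110,30,0,1],[-36,170,30,0,1],[-49,230,30,0,1],[-62,290,30,0,1]]}}

```text
t: 13.12
tcp_pos: [558.7, 66.9, 140.0]
orientation: [0.003, 1.0, 0.0, 0.0]
ft_force: [0.4, 0.5, 0.3]
opening: 85.4
grip_force: 0.0
```

Call:
{"op": "carry_out", "data": {"commands": [[-13,58,0,0,1],[-26,116,0,0,1],[-40,174,0,0,1],[-55,232,0,0,1],[-72,285,0,0,1]]}}

```text
t: 13.75
tcp_pos: [486.6, 352.2, 139.8]
orientation: [0.003, 1.0, 0.0, 0.0]
ft_force: [0.2, 0.3, 0.1]
opening: 85.3
grip_force: 0.0
```

Call:
{"op": "carry_out", "data": {"commands": [[-10,10,0,0,1],[-10,10,0,0,1],[-10,10,0,0,1]]}}

```text
t: 14.12
tcp_pos: [477.6, 358.8, 139.7]
orientation: [0.004, 1.0, -0.0, -0.0]
ft_force: [-0.3, 0.2, 0.2]
opening: 84.8
grip_force: 0.0
```

```bash
python3 - <<'E'
from h import *
print(robot.sense()["tcp_pos"],robot.sense()["qpos"])
im,d,X=cloud("wrist"); cv2.imwrite("pics/w3.png",im[...,::-1]); np.savez("w3.npz",X=X,im=im,d=d)
print(ring(X,58,67,(478,360),42)); print(ring(X,32,46,(600,356),14))
im,d,X=cloud("top"); np.savez("top2.npz",im=im,X=X)
print("teacup",ring(X,62,75,(619.7,-225),40),"plate",ring(X,14,24,(480,-220),90),"tea0",ring(np.load("top0.npz")["X"],54,67,(590,236),40))
E
```

```text
[477.64846835 358.77267641 139.71882328] [ 5.20985321e-01  4.84941105e-01 -1.95425932e-01  8.90752716e-01
 -5.54483357e-04  5.28091280e-01]
(array([475.5, 359.7,  30.5]), 1622, np.float64(63.7))
(array([598.3, 355.9,   7. ]), 380, np.float64(41.5))
teacup (array([ 622.6, -225.2,   27.9]), 152, np.float64(71.7)) plate (array([ 480.3, -220.2,   72.5]), 1057, np.float64(22.0)) tea0 (array([590.7, 235.5,  27.9]), 157, np.float64(63.6))
```

View pics/w3.png

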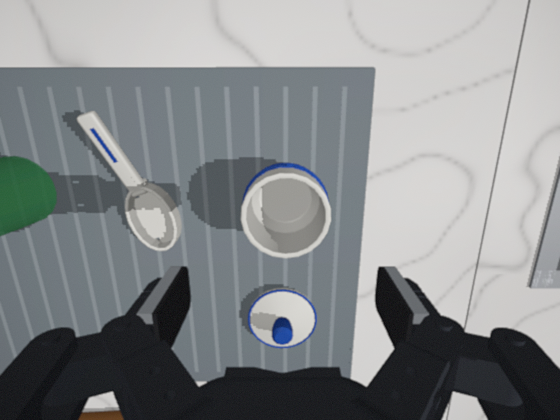

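The stew cup's rim is centred at px (286,215), the lid at (282,318), and the spoon runs from (90,118) to (160,245). The fingers have a free path to both sides of the cup.

Call:
{"op": "carry_out", "data": {"commands": [[-2,1,-40,0,1],[-2,1,-85,0,1],[-2,1,-112,0,1],[-2,1,-112,0,0.8],[-2,1,-112,0,0.6]]}}

```text
t: 14.85
tcp_pos: [476.1, 360.9, 28.8]
orientation: [0.003, 1.0, 0.0, 0.001]
ft_force: [-0.1, -0.8, -1.0]
opening: 65.0
grip_force: 33.7
```

Call:
{"op": "carry_out", "data": {"commands": [[0,0,0,0,0.55],[0,0,0,0,0.55]]}}

```text
t: 15.1
tcp_pos: [475.8, 361.4, 28.8]
orientation: [0.003, 1.0, 0.0, 0.001]
ft_force: [-0.2, 0.4, -2.1]
opening: 65.2
grip_force: 33.7
```

```bash
python3 - <<'E'
from h import *
D=np.load("w3.npz"); X=D["X"]; im=D["im"].astype(int); z=X[...,2]
m=np.zeros(z.shape,np.uint8); m[105:255,70:182]=((z>9)&(im.min(-1)>90))[105:255,70:182]
N,l,s,_=cv2.connectedComponentsWithStats(m); k=1+s[1:,4].argmax(); q=X[l==k]; print(s[k])
p=q[:,:2].astype(np.float32); print(cv2.minAreaRect(p))
c=p.mean(0); w=np.linalg.svd(p-c,full_matrices=False)[2][0]; w*=np.sign(w[0]); t=(p-c)@w
print(np.degrees(np.arctan2(w[1],w[0])),c+w*(t.min()+t.max())/2,np.ptp(t))
for lo in range(-80,80,10):
    k=(t>lo)&(t<=lo+10)
    if k.any():
        a,b=p[k].min(0),0; n=(p[k]-c)@[-w[1],w[0]]; print(lo,q[k].mean(0).round(1),n.min().round(1),n.max().round(1),q[k][:,2].max().round(1))
E
```

```text
[  77  111  104  140 3026]
((461.06475830078125, 284.8197937011719), (120.96548461914062, 149.89173889160156), 1.0538667440414429)
15.182136 [461.8778  234.25769] 124.79646
-60 [407.3 216.9  41. ] -10.9 3.5 44.3
-50 [416.  220.1  38.1] -10.3 4.0 42.0
-40 [425.7 223.1  34.5] -10.3 4.6 38.1
-30 [433.3 233.5  44.5] -9.4 136.5 282.2
-20 [444.9 229.   27.6] -9.0 5.4 31.3
-10 [454.4 232.   23.8] -9.1 5.8 27.8
0 [464.1 236.3  19.3] -11.4 11.4 23.5
10 [473.  238.5  17.4] -17.9 17.5 22.2
20 [483.3 240.6  16.6] -19.8 20.3 22.1
30 [493.  242.5  16.5] -19.8 20.4 22.2
40 [503.  243.7  16.5] -19.3 20.1 21.8
50 [512.9 246.1  16.8] -16.9 18.2 22.6
60 [519.1 249.7  17.8] -10.0 11.4 21.8
```

Call:
{"op": "carry_out", "data": {"commands": [[0,0,15,0,0.55],[0,0,60,0,0.55],[0,0,110,0,0.55],[0,-20,120,0,0.55],[0,-70,120,0,0.55]]}}

```text
t: 15.72
tcp_pos: [476.0, 291.5, 149.5]
orientation: [0.001, 1.0, 0.001, 0.002]
ft_force: [1.2, -1.0, -1.8]
opening: 65.2
grip_force: 34.6
```

Call:
{"op": "carry_out", "data": {"commands": [[0,-55,0,0,0.55],[0,-112,0,0,0.55],[0,-169,0,0,0.55],[1,-226,0,0,0.55],[2,-283,0,0,0.55]]}}

```text
t: 16.35
tcp_pos: [475.9, 5.9, 147.6]
orientation: [0.003, 1.0, -0.0, -0.0]
ft_force: [0.7, 0.4, -1.7]
opening: 65.2
grip_force: 34.6
```

Call:
{"op": "carry_out", "data": {"commands": [[1,-55,0,0,0.55],[2,-110,0,0,0.55],[2,-165,0,0,0.55],[2,-205,0,0,0.55],[2,-228.5,-20,0,0.55]]}}

```text
t: 16.98
tcp_pos: [479.1, -223.5, 128.6]
orientation: [0.004, 1.0, -0.001, 0.001]
ft_force: [0.5, -0.9, -1.3]
opening: 65.1
grip_force: 34.7
```

Call:
{"op": "carry_out", "data": {"commands": [[0,0,-40,0,0.55],[0,0,-75,0,0.55],[0,0,-85,0,0.55],[0,0,-85,0,0.55]]}}

```text
t: 17.48
tcp_pos: [478.4, -220.2, 42.7]
orientation: [0.003, 1.0, 0.0, -0.001]
ft_force: [-0.2, -0.4, -1.4]
opening: 65.2
grip_force: 34.7
```

Call:
{"op": "carry_out", "data": {"commands": [[1,0,-4,0,0.55],[1,0,-7,0,0.55],[1,0,-8.5,0,0.55],[1,0,-9.5,0,0.55],[1,0,-9.5,0,0.55]]}}

```text
t: 18.1
tcp_pos: [480.1, -220.4, 33.3]
orientation: [0.003, 1.0, 0.0, -0.0]
ft_force: [0.2, -0.6, -1.6]
opening: 65.1
grip_force: 34.7
```

Call:
{"op": "carry_out", "data": {"commands": [[0,0,-1,0,0.55],[0,0,-1,0,0.55]]}}

```text
t: 18.35
tcp_pos: [480.1, -220.4, 32.2]
orientation: [0.003, 1.0, 0.0, -0.0]
ft_force: [-0.4, -0.3, -2.1]
opening: 65.0
grip_force: 34.7
```

Call:
{"op": "carry_out", "data": {"commands": [[0,0,-0.8,0,0.55],[0,0,-0.8,0,0.55]]}}

```text
t: 18.6
tcp_pos: [480.1, -220.4, 31.4]
orientation: [0.003, 1.0, 0.0, -0.0]
ft_force: [0.4, -1.0, -2.6]
opening: 65.2
grip_force: 34.7
```

Call:
{"op": "carry_out", "data": {"commands": [[0,0,-0.8,0,0.55],[0,0,-1.5,0,0.55],[0,0,-1.5,0,0.55]]}}

```text
t: 18.98
tcp_pos: [480.3, -220.4, 31.0]
orientation: [0.003, 1.0, -0.0, 0.0]
ft_force: [-2.0, 1.6, 8.6]
opening: 65.0
grip_force: 35.6
```

Call:
{"op": "carry_out", "data": {"commands": [[0,0,1,0,0.55],[0,0,1,0,0.85],[0,0,1,0,1],[0,0,1,0,1],[0,0,40,0,1]]}}

```text
t: 19.6
tcp_pos: [477.9, -219.1, 68.0]
orientation: [0.003, 1.0, 0.002, -0.003]
ft_force: [0.7, 0.3, 0.4]
opening: 85.3
grip_force: 0.0
```

Call:
{"op": "carry_out", "data": {"commands": [[0,0,50,0,1],[0,0,70,0,1],[0,0,70,0,1]]}}

```text
t: 19.98
tcp_pos: [481.4, -221.1, 141.6]
orientation: [0.003, 1.0, -0.001, 0.002]
ft_force: [-0.8, -0.3, 0.3]
opening: 85.1
grip_force: 0.0
```

```bash
python3 - <<'E'
from h import *
print(robot.sense()["tcp_pos"])
im,d,X=cloud("wrist"); cv2.imwrite("pics/w4.png",im[...,::-1])
print("stew",ring(X,62,72,(480,-220),42),"plate",ring(X,14,24,(480,-220),90),"teacup",ring(X,62,75,(621,-225),40),"dish",ring(X,16,30,(567,-90),38))
m=(X[...,2]>9)&(X[...,2]<16)&(np.hypot(X[...,0]-620,X[...,1]+225)<42); print("coaster ring",ring(X,10,16,(620,-225),38))
q=X[m]; print(q.min(0),q.max(0))
E
```

```text
[ 481.36396623 -221.14999415  141.56866809]
stew (array([ 481.7, -221.8,   30.5]), 1635, np.float64(67.7)) plate (array([ 476.6, -220.4,   69.4]), 12960, np.float64(22.4)) teacup (array([ 621.7, -226.5,   29.1]), 655, np.float64(70.8)) dish (array([565.5, -91.7,  30.3]), 961, np.float64(25.1))
coaster ring (array([ 621.9, -226.6,   29.6]), 1014, np.float64(14.0))
[ 586.26890883 -258.99682405    9.01361223] [ 629.75587532 -193.74236239   15.97898426]
```

View pics/w4.png

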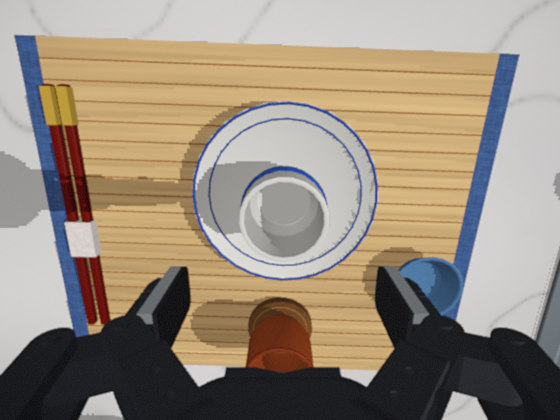

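The stew cup stands mid-plate at px (284,218), with the plate around (285,190). The teacup is on the coaster at (280,335), and the chopsticks and dish are undisturbed. Now the lid.

Call:
{"op": "carry_out", "data": {"commands": [[11,56,0,0,1],[23,113,0,0,1],[35,170,0,0,1],[47,228,0,0,1],[59,286,0,0,0.8]]}}

```text
t: 20.65
tcp_pos: [538.2, 67.5, 138.1]
orientation: [0.003, 1.0, -0.0, -0.001]
ft_force: [1.2, 0.5, -0.3]
opening: 69.5
grip_force: 0.0
```

Call:
{"op": "carry_out", "data": {"commands": [[12,57,0,0,0.6],[24,114,0,0,0.6],[36,171,0,0,0.6],[48,228,0,0,0.6],[59,290,0,0,0.6]]}}

```text
t: 21.28
tcp_pos: [597.4, 356.3, 137.4]
orientation: [0.003, 1.0, -0.001, -0.001]
ft_force: [1.1, -0.2, -0.1]
opening: 51.2
grip_force: 0.0
```

Call:
{"op": "carry_out", "data": {"commands": [[0,0,-30,0,0.6],[0,0,-60,0,0.6],[0,0,-60,0,0.6],[0,0,-60,0,0.6]]}}

```text
t: 21.78
tcp_pos: [598.0, 354.9, 79.8]
orientation: [0.003, 1.0, -0.0, -0.0]
ft_force: [-0.9, 0.0, 1.2]
opening: 51.2
grip_force: 0.0
```

```bash
python3 - <<'E'
from h import *
print(robot.sense()["tcp_pos"],robot.sense()["qvel"].round(3))
im,d,X=cloud("wrist"); np.savez("w5.npz",X=X,im=im); im=im.astype(int)
k=(im[...,2]>im[...,0]+50)&(X[...,2]>28)&(X[...,2]<46)&(np.hypot(X[...,0]-599,X[...,1]-356)<25)
print("knob top",X[k&(X[...,2]>38)].mean(0), k.sum(), X[k].min(0),X[k].max(0))
w=(X[...,2]>9)&(X[...,2]<28)&(np.hypot(X[...,0]-599,X[...,1]-356)<42); q=X[w][:,:2].astype(np.float32)
h=cv2.convexHull(q)[:,0]; print("flange",cv2.minEnclosingCircle(q),cv2.fitEllipse(h))
E
```

```text
[598.00171112 354.93093208  79.76000416] [-0.001 -0.025  0.021 -0.001  0.    -0.   ]
knob top [599.36523633 356.13375192  40.30672594] 786 [590.45678854 347.03965176  28.33234875] [609.80347587 365.17316554  42.53630491]
flange ((600.501220703125, 356.18841552734375), 34.17180633544922) ((600.5169067382812, 356.15338134765625), (67.77252960205078, 68.04989624023438), 137.02923583984375)
```

Call:
{"op": "carry_out", "data": {"commands": [[2.5,1.3,-30,0,0.6],[2.5,1.3,-50,0,0.5],[2.5,1.3,-57.5,0,0.5],[2.5,1.3,-57.5,0,0.5]]}}

```text
t: 22.32
tcp_pos: [600.3, 356.3, 22.3]
orientation: [0.003, 1.0, -0.0, -0.0]
ft_force: [0.1, -0.2, 0.5]
opening: 43.2
grip_force: 0.0
```

Call:
{"op": "carry_out", "data": {"commands": [[0,0,0,0,0.25],[0,0,0,0,0.1],[0,0,0,0,0.1],[0,0,0,0,0.1]]}}

```text
t: 22.82
tcp_pos: [601.3, 356.8, 23.7]
orientation: [0.003, 1.0, 0.0, 0.001]
ft_force: [-1.0, -0.8, 5.6]
opening: 18.5
grip_force: 29.7
```

Call:
{"op": "carry_out", "data": {"commands": [[0,0,15,0,0.1],[0,0,60,0,0.1],[0,0,110,0,0.1],[0,-10,125,0,0.1],[-10,-60,125,0,0.1]]}}

```text
t: 23.45
tcp_pos: [591.7, 297.8, 149.0]
orientation: [0.001, 1.0, 0.001, 0.002]
ft_force: [1.1, -1.2, -0.3]
opening: 18.4
grip_force: 29.6
```

Call:
{"op": "carry_out", "data": {"commands": [[-12,-56,0,0,0.1],[-24,-112,0,0,0.1],[-36,-168,0,0,0.1],[-48,-224,0,0,0.1],[-60,-280,0,0,0.1]]}}

```text
t: 24.08
tcp_pos: [529.0, 14.5, 146.9]
orientation: [0.003, 1.0, -0.0, -0.001]
ft_force: [1.4, -0.1, -0.4]
opening: 18.4
grip_force: 29.6
```

Call:
{"op": "carry_out", "data": {"commands": [[-11,-55,0,0,0.1],[-22,-110,0,0,0.1],[-33,-165,0,0,0.1],[-43,-210,0,0,0.1],[-49,-236,0,0,0.1]]}}

```text
t: 24.7
tcp_pos: [479.9, -221.7, 146.9]
orientation: [0.004, 1.0, 0.0, -0.001]
ft_force: [0.5, 0.2, -0.7]
opening: 18.5
grip_force: 29.6
```

Call:
{"op": "carry_out", "data": {"commands": [[0,0,0,0,0.1],[0,0,0,0,0.1],[0,0,0,0,0.1]]}}

```text
t: 25.08
tcp_pos: [481.5, -218.4, 147.3]
orientation: [0.002, 1.0, 0.0, -0.0]
ft_force: [0.4, 0.2, -0.7]
opening: 18.5
grip_force: 29.6
```

```bash
python3 - <<'E'
from h import *
s=robot.sense();print(s["tcp_pos"],s["qvel"].round(3),s["opening"])
im,d,X=cloud("wrist"); cv2.imwrite("pics/w6.png",im[...,::-1]); np.savez("w6.npz",X=X,im=im)
def hull(z0,z1,c,r):
    q=X[(X[...,2]>z0)&(X[...,2]<z1)&(np.hypot(X[...,0]-c[0],X[...,1]-c[1])<r)][:,:2].astype(np.float32)
    print(len(q),cv2.minEnclosingCircle(q),cv2.fitEllipse(cv2.convexHull(q)[:,0]),q.min(0),q.max(0))
hull(62,73,(480,-220),40)
print(ring(X,62,72,(480,-220),42))
hull(115,150,(480,-220),45)
E
```

```text
[ 481.45143051 -218.36375272  147.26189675] [ 0.002 -0.001  0.005 -0.001 -0.002  0.   ] 18.483841706872813
714 ((477.89166259765625, -221.96136474609375), 32.23698425292969) ((481.33599853515625, -221.9302215576172), (63.503326416015625, 64.64148712158203), 16.47563934326172) [ 449.67697 -254.12578] [ 480.05206 -189.79695]
(array([ 481.9, -221.7,   30.7]), 714, np.float64(67.7))
7329 ((480.7025146484375, -219.45431518554688), 34.244625091552734) ((480.6974792480469, -219.5094451904297), (67.89678192138672, 68.23690032958984), 130.69412231445312) [ 446.59494 -253.5398 ] [ 514.7063  -185.44617]
```

View pics/w6.png

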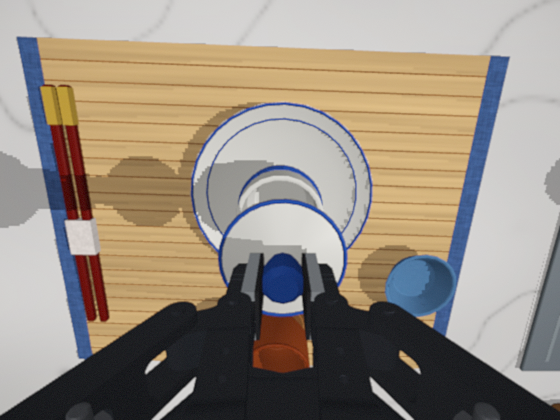

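The lid hangs at px (283,257), with the cup's mouth behind it at about (281,200). They are about 2.5 mm out of line, so I'll correct that while lowering.

Call:
{"op": "carry_out", "data": {"commands": [[1,-2.3,-25,0,0.1],[1,-2.3,-48,0,0.1],[1,-2.3,-56,0,0.1],[1,-2.3,-56,0,0.1],[1,-2.3,-56,0,0.1]]}}

```text
t: 25.75
tcp_pos: [483.2, -222.0, 92.3]
orientation: [0.003, 1.0, -0.0, 0.001]
ft_force: [0.7, 0.8, -0.9]
opening: 18.9
grip_force: 29.6
```

```bash
python3 - <<'E'
from h import *
s=robot.sense();print(s["tcp_pos"],s["qvel"].round(3))
im,d,X=cloud("wrist")
q=X[(X[...,2]>75)&(X[...,2]<92)&(np.hypot(X[...,0]-481,X[...,1]+221)<45)][:,:2].astype(np.float32)
print("lid",cv2.minEnclosingCircle(q),cv2.fitEllipse(cv2.convexHull(q)[:,0])); print(ring(X,61,69,(481,-221),42))
E
```

```text
[ 483.20145277 -222.02980417   92.32855657] [-0.004 -0.005  0.003 -0.002  0.002 -0.002]
lid ((482.62811279296875, -223.263671875), 34.28754806518555) ((482.39007568359375, -223.2650146484375), (67.79883575439453, 68.1163330078125), 10.016767501831055)
(array([ 484. , -222.2,   33.4]), 626, np.float64(67.6))
```

Call:
{"op": "carry_out", "data": {"commands": [[-0.5,1.2,-3,0,0.1],[-0.5,1.2,-6,0,0.1],[-0.5,1.2,-8,0,0.1],[-0.5,1.2,-10,0,0.1],[-0.5,1.2,-10,0,0.1]]}}

```text
t: 26.42
tcp_pos: [481.9, -220.6, 81.3]
orientation: [0.003, 1.0, 0.0, -0.0]
ft_force: [0.4, -0.1, -0.1]
opening: 18.4
grip_force: 29.6
```

Call:
{"op": "carry_out", "data": {"commands": [[0,0,-1,0,0.1],[0,0,-2,0,0.1],[0,0,-2,0,0.1]]}}

```text
t: 26.8
tcp_pos: [482.1, -220.7, 79.7]
orientation: [0.003, 1.0, -0.0, 0.0]
ft_force: [-0.9, 0.0, 1.3]
opening: 18.3
grip_force: 29.8
```

Contact. Release, rise, check the seating.

Call:
{"op": "carry_out", "data": {"commands": [[0,0,-0.5,0,0.1],[0,0,0,0,0.3],[0,0,0,0,0.55],[0,0,0,0,0.55],[0,0,30,0,0.55]]}}

```text
t: 27.42
tcp_pos: [480.3, -219.6, 107.7]
orientation: [0.003, 1.0, 0.001, -0.002]
ft_force: [-0.3, -0.6, -0.3]
opening: 47.3
grip_force: 0.0
```

Call:
{"op": "carry_out", "data": {"commands": [[0,0,40,0,0.55],[0,0,70,0,0.55],[0,0,70,0,0.55],[0,0,70,0,0.55]]}}

```text
t: 27.92
tcp_pos: [481.6, -220.4, 178.7]
orientation: [0.003, 1.0, 0.0, -0.0]
ft_force: [0.7, -0.0, 0.0]
opening: 47.0
grip_force: 0.0
```

```bash
python3 - <<'E'
from h import *
s=robot.sense();print(s["tcp_pos"],s["qvel"].round(3))
im,d,X=cloud("wrist"); cv2.imwrite("pics/w7.png",im[...,::-1]); np.savez("w7.npz",X=X,im=im)
P=X[np.hypot(X[...,0]-481,X[...,1]+221)<42]
q=P[(P[:,2]>64)&(P[:,2]<78)]; e=q[:,:2].astype(np.float32)
print("lid",cv2.minEnclosingCircle(e)); k=P[P[:,2]>60]; print("max z",k[:,2].max())
c=np.array(cv2.minEnclosingCircle(e)[0]); r=np.hypot(*(q[:,:2]-c).T); f=q[(r>30)&(r<34)]; a=np.degrees(np.arctan2(f[:,1]-c[1],f[:,0]-c[0]))
for b in range(-180,180,45): g=f[(a>=b)&(a<b+45)]; print(b,len(g),np.median(g[:,2]).round(1) if len(g) else None)
im,d,X=cloud("top"); np.savez("top3.npz",X=X,im=im)
E
```

```text
[ 481.62063489 -220.38983523  178.71161145] [-0.     0.014 -0.014  0.002  0.001  0.001]
lid ((481.71685791015625, -222.3391571044922), 34.29135513305664)
max z 275.24477734313604
-180 162 70.9
-135 148 70.9
-90 126 70.9
-45 115 70.9
0 118 70.8
45 133 70.8
90 147 70.8
135 165 71.0
```

View pics/w7.png

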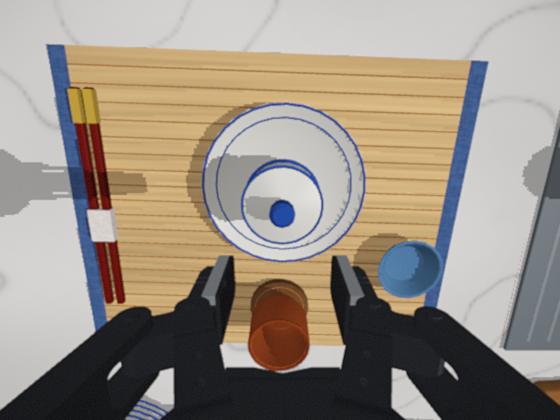

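The lid sits level and centred on the cup at px (283,203), flange height 70.9 mm all round. The teacup is on the coaster at (279,340). Now the spoon.

Call:
{"op": "carry_out", "data": {"commands": [[-4,57,0,4,0.6],[-8,114,0,8,0.6],[-12,171,0,12,0.6],[-16,228,0,16,0.6],[-20,285,0,17.8,0.6]]}}

```text
t: 28.65
tcp_pos: [461.1, 66.0, 178.5]
orientation: [-0.152, 0.988, 0.0, -0.001]
ft_force: [1.3, 0.4, -0.1]
opening: 51.2
grip_force: 0.0
```

Call:
{"op": "carry_out", "data": {"commands": [[-4,57,-20,0,0.6],[-8,114,-50,0,0.6],[-11,165,-90,0,0.6],[-11,165,-115,0,0.6],[-11,165,-115,0,0.6]]}}

```text
t: 29.28
tcp_pos: [448.0, 229.1, 61.7]
orientation: [-0.153, 0.988, -0.001, -0.003]
ft_force: [-0.2, 0.2, 1.1]
opening: 51.3
grip_force: 0.0
```

```bash
python3 - <<'E'
from h import *
D=np.load("w7.npz"); X=D["X"]; im=D["im"].astype(int); z=X[...,2]
m=((z>12)&(z<24)&(np.hypot(X[...,0]-480,X[...,1]+221)<84)&(im.max(-1)>60)); print("plate",cv2.minEnclosingCircle(X[m][:,:2].astype(np.float32)))
r=(im[...,0]>1.8*im[...,1])&(z>4)&(z<18)&(X[...,1]<-370); print("chop",cv2.minAreaRect(X[r][:,:2].astype(np.float32)),r.sum())
s=robot.sense();print(s["tcp_pos"],s["orientation"].round(4),s["qvel"].round(3))
im,d,X=cloud("wrist"); cv2.imwrite("pics/w8.png",im[...,::-1]); np.savez("w8.npz",X=X,im=im); z=X[...,2]
W=np.radians(17.5);w=np.array([np.cos(W),np.sin(W)]); n=np.array([-w[1],w[0]]); o=np.array([462.2,233.1])
t=(X[...,:2]-o)@w; h=(X[...,:2]-o)@n
for lo in range(-60,70,8):
    k=(t>lo)&(t<=lo+8)&(abs(h)<24)&(z>11)&(z<50)
    if k.any(): print(lo+4,k.sum(),h[k].min().round(1),h[k].max().round(1),z[k].max().round(1))
E
```

```text
plate ((479.0359802246094, -220.90512084960938), 79.56796264648438)
chop ((499.2286071777344, -410.5514831542969), (25.642704010009766, 227.0898895263672), 88.2417984008789) 2640
[447.95432334 229.05264017  61.65701445] [-1.528e-01  9.882e-01 -6.000e-04 -3.300e-03] [-0.028 -0.048  0.04   0.036 -0.001 -0.002]
-56 376 -7.7 6.1 43.4
-48 334 -7.4 6.3 41.2
-40 306 -7.7 5.9 38.3
-32 277 -7.3 6.1 35.7
-24 265 -7.5 6.3 32.6
-16 236 -7.6 6.5 29.1
-8 218 -7.2 6.5 27.2
0 225 -8.7 7.7 24.1
8 350 -15.3 14.5 21.6
16 150 -18.7 17.9 21.8
24 106 -20.2 19.7 21.9
32 109 -20.3 19.7 22.0
40 140 -19.8 19.2 22.1
48 192 -18.0 18.2 21.6
56 376 -14.0 14.1 21.6
64 67 -7.2 7.4 21.0
```

View pics/w8.png

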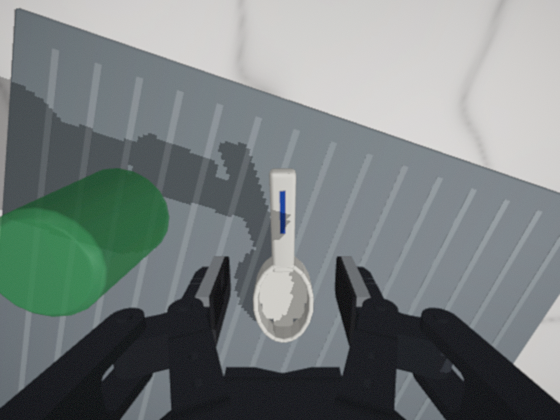

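The spoon lies at px (284,175) to (283,340), lined up between the fingers. Its handle grip point is at about (284,260).

Call:
{"op": "carry_out", "data": {"commands": [[0.5,0,-25,0,0.5],[0.5,0,-45,0,0.5],[0.5,0,-53,0,0.5],[0.5,0,-53,0,0.5],[0.5,0,-53,0,0.3]]}}

```text
t: 29.95
tcp_pos: [452.4, 229.4, 12.5]
orientation: [-0.152, 0.988, 0.0, 0.001]
ft_force: [-0.2, -0.2, -0.5]
opening: 26.4
grip_force: 0.0
```

Call:
{"op": "carry_out", "data": {"commands": [[0,0,0,0,0.1],[0,0,0,0,0],[0,0,0,0,0],[0,0,0,0,0]], "newtons": 30}}

```text
t: 30.45
tcp_pos: [452.3, 229.5, 12.3]
orientation: [-0.152, 0.988, -0.0, 0.001]
ft_force: [-0.9, -1.1, 6.5]
opening: 13.1
grip_force: 33.6
```

Call:
{"op": "carry_out", "data": {"commands": [[0,0,10,0,0],[0,0,50,0,0],[0,0,100,0,0],[0,0,140,0,0],[1,-40,145,0,0]]}}

```text
t: 31.08
tcp_pos: [454.9, 191.1, 160.2]
orientation: [-0.154, 0.988, 0.001, 0.004]
ft_force: [0.9, -0.2, -1.5]
opening: 12.9
grip_force: 32.9
```

Call:
{"op": "carry_out", "data": {"commands": [[1,-55,0,-3,0],[2,-110,0,-6,0],[3,-165,0,-10,0],[4,-220,0,-14,0],[5,-275,0,-19.7,0]]}}

```text
t: 31.7
tcp_pos: [457.3, -87.3, 157.0]
orientation: [0.021, 1.0, 0.0, 0.0]
ft_force: [1.3, 0.1, -0.5]
opening: 13.1
grip_force: 32.9
```

Call:
{"op": "carry_out", "data": {"commands": [[1,-55,0,0,0],[2,-110,0,0,0],[3,-165,0,0,0],[4,-220,0,0,0],[5,-264,0,0,0]]}}

```text
t: 32.33
tcp_pos: [462.2, -351.8, 156.9]
orientation: [0.02, 1.0, -0.0, 0.0]
ft_force: [1.1, 0.1, -0.2]
opening: 12.9
grip_force: 32.9
```

Call:
{"op": "carry_out", "data": {"commands": [[0,0,0,0,0],[0,0,-40,0,0],[0,0,-85,0,0],[0,0,-110,0,0],[0,0,-110,0,0]]}}

```text
t: 32.95
tcp_pos: [461.0, -347.1, 44.8]
orientation: [0.019, 1.0, 0.002, -0.002]
ft_force: [0.2, 0.7, -0.4]
opening: 12.8
grip_force: 32.8
```

```bash
python3 - <<'E'
from h import *
s=robot.sense();print(s["tcp_pos"],s["orientation"].round(4),s["ft_force"].round(1))
im,d,X=cloud("wrist"); cv2.imwrite("pics/w9.png",im[...,::-1]); np.savez("w9.npz",X=X,im=im); z=X[...,2]
m=(z>35)&(z<100)&(np.hypot(X[...,0]-462,X[...,1]+350)<80)
for a in range(395,545,10):
    k=m&(X[...,0]>a)&(X[...,0]<=a+10)&(im.min(-1)>100)
    if k.any(): q=X[k]; print(a+5,k.sum(),np.percentile(q[:,1:],[5,50,95],axis=0).round(1).tolist())
E
```

```text
[ 461.02569842 -347.06551064   44.77139043] [ 0.0188  0.9998  0.0019 -0.0019] [ 0.2  0.7 -0.4]
410 612 [[-352.8, 70.1], [-346.9, 73.9], [-340.8, 75.4]]
420 743 [[-353.2, 70.5], [-346.9, 72.8], [-340.9, 74.5]]
430 545 [[-353.6, 66.9], [-345.9, 68.8], [-340.9, 70.9]]
440 467 [[-353.9, 63.2], [-346.1, 65.3], [-341.4, 67.3]]
450 1345 [[-360.1, 52.2], [-347.3, 63.0], [-335.7, 81.9]]
460 415 [[-354.1, 56.3], [-348.2, 58.3], [-342.5, 60.0]]
470 435 [[-355.9, 52.8], [-349.5, 54.8], [-342.7, 82.0]]
480 230 [[-355.0, 50.9], [-348.7, 52.1], [-342.8, 53.0]]
490 295 [[-356.8, 39.0], [-349.8, 40.0], [-342.2, 40.9]]
500 462 [[-357.6, 39.0], [-349.9, 39.9], [-342.3, 40.8]]
510 621 [[-361.2, 39.1], [-350.3, 39.8], [-339.4, 40.7]]
520 613 [[-362.3, 38.9], [-350.7, 39.8], [-338.9, 40.8]]
530 171 [[-360.1, 37.6], [-350.0, 39.2], [-340.1, 40.0]]
```

View pics/w9.png

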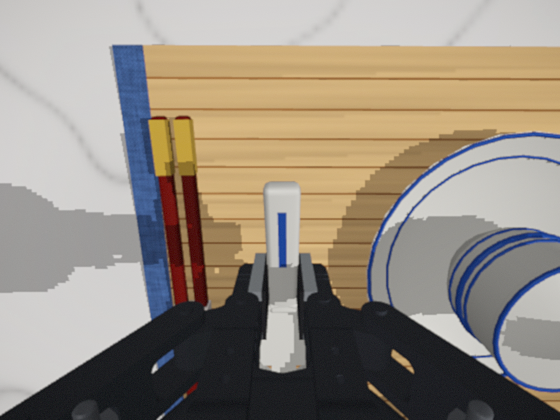

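The spoon hangs level between chopsticks (175,210) and plate, handle at px (283,190–260) pointing to the diner. Lower it.

Call:
{"op": "carry_out", "data": {"commands": [[0,-1,-10,0,0],[0,-1,-20,0,0],[0,-1,-28,0,0],[0,-1,-32,0,0],[0,-1,-32,0,0]]}}

```text
t: 33.62
tcp_pos: [462.3, -350.5, 14.1]
orientation: [0.019, 1.0, 0.0, -0.0]
ft_force: [0.8, 0.5, 0.0]
opening: 13.0
grip_force: 32.8
```

Call:
{"op": "carry_out", "data": {"commands": [[0,0,-2,0,0],[0,0,-3.5,0,0],[0,0,-3.5,0,0]]}}

```text
t: 34.0
tcp_pos: [462.5, -350.6, 11.0]
orientation: [0.019, 1.0, 0.0, -0.0]
ft_force: [0.2, -0.5, -0.5]
opening: 13.1
grip_force: 32.8
```

Call:
{"op": "carry_out", "data": {"commands": [[0,0,-1,0,0],[0,0,-1.5,0,0],[0,0,-1.5,0,0]]}}

```text
t: 34.38
tcp_pos: [462.6, -350.8, 10.4]
orientation: [0.019, 1.0, -0.0, 0.0]
ft_force: [-2.7, 1.1, 7.3]
opening: 13.0
grip_force: 33.7
```

Touching. Release and withdraw, then check.

Call:
{"op": "carry_out", "data": {"commands": [[0,0,0.5,0,0.2],[0,0,0.5,0,0.42],[0,0,0.5,0,0.42],[0,0,15,0,0.42],[0,0,50,0,0.42]]}}

```text
t: 35.0
tcp_pos: [461.5, -349.7, 59.2]
orientation: [0.019, 1.0, 0.001, -0.001]
ft_force: [1.0, -0.3, 0.0]
opening: 36.1
grip_force: 0.0
```

Call:
{"op": "carry_out", "data": {"commands": [[0,0,50,0,0.42],[0,0,110,0,0.42],[-40,0,130,0,0.42],[-70,20,130,0,0.42],[-70,20,130,0,0.42]]}}

```text
t: 35.62
tcp_pos: [390.8, -329.3, 190.7]
orientation: [0.02, 1.0, 0.0, -0.0]
ft_force: [0.1, -1.3, -0.1]
opening: 35.8
grip_force: 0.0
```

Call:
{"op": "carry_out", "data": {"commands": [[0,0,0,0,0.42],[0,0,0,0,0.42]]}}

```text
t: 35.88
tcp_pos: [393.3, -331.2, 189.7]
orientation: [0.019, 1.0, -0.0, 0.0]
ft_force: [0.1, 0.9, 0.2]
opening: 35.9
grip_force: 0.0
```

```bash
python3 - <<'E'
from h import *
s=robot.sense();print(s["tcp_pos"],s["ft_force"].round(1))
im,d,X=cloud("wrist"); cv2.imwrite("pics/w10.png",im[...,::-1]); z=X[...,2]; im=im.astype(int)
def mec(n,m): q=X[m][:,:2].astype(np.float32); print(n,len(q),cv2.minEnclosingCircle(q))
N=lambda x,y,r:np.hypot(X[...,0]-x,X[...,1]-y)<r
mec("plate",(z>12)&(z<24)&N(480,-221,84)); mec("lid",(z>64)&(z<78)&N(481,-222,42))
r=(im[...,0]>1.8*im[...,1])&(z>4)&(z<18)&(X[...,1]<-370); print("chop",cv2.minAreaRect(X[r][:,:2].astype(np.float32)))
m=(z>6)&(z<45)&(abs(X[...,1]+350)<28)&(abs(X[...,0]-474)<75)&(im.min(-1)>90)&(im[...,0]-im[...,2]<30); print("spoon",m.sum(),cv2.minAreaRect(X[m][:,:2].astype(np.float32)),X[m].max(0),X[m].min(0))
print("teacup",ring(X,62,75,(621,-225),40))
E
```

```text
[ 393.31978079 -331.20706253  189.66685874] [0.1 0.9 0.2]
plate 4182 ((478.2702331542969, -220.873291015625), 79.54910278320312)
lid 2861 ((481.4503173828125, -222.32379150390625), 34.347137451171875)
chop ((523.3560791015625, -552.115234375), (304.3221740722656, 312.94219970703125), 88.30115509033203)
spoon 1587 ((473.21551513671875, -352.7884826660156), (39.14042663574219, 124.58424377441406), 87.73031616210938) [ 535.59987931 -334.16947529   41.58826905] [ 411.05596451 -373.61610678    6.00297379]
teacup (array([ 620.8, -227.8,   27.9]), 267, np.float64(70.4))
```

View pics/w10.png

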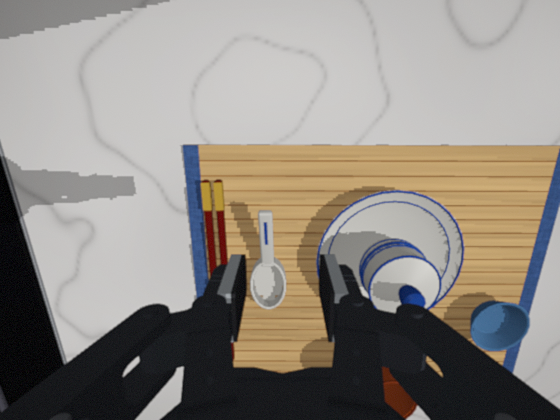

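The spoon lies parallel at px (267,260), midway between the chopsticks (213,230) and the plate (390,250), with its handle to the diner. The lid is on the cup at (405,285). All errors are within limits.

```bash
python3 -c "
from station import robot
print(robot.sign_off())"
```

```text
the job is handed in; nothing more can be done
None
```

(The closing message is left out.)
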